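# Lay out the hinge pins and hold the hardware chest open

### The arm

A 6-joint arm with a two-finger parallel gripper is mounted at the origin on the work surface. World frame = base frame: x ahead of the robot, y to its left, z up, the work surface at z = 0. Lengths are in m, angles in rad, forces in N, time in s.
With the tool pointing down it reaches from about 0.375 to 0.9 m from the base axis. Payload 3.1 kg.
Tool frame: the origin (TCP) lies midway between the tips of the shut fingers; the grasp point (between the pads) lies 19 mm behind it; z points along the fingers, y is the line along which they close (so a half turn about z gives the same grasp; the last joint's range is limited). The gripper opens to 85 mm and grips with 20 to 120 N. Pads are 22 mm wide; open, the fingers measure 114 mm over their backs; the gripper's body (76 mm by 85 mm) begins 54 mm behind the grasp point. The pads swing forward as they close: fully open they stand 13 mm farther back than shut.
Start: joints at [-1.373, 0.527, 1.433, -0, 1.181, -0.178], TCP at [0.229, -0.581, 0.231] pointing down, gripper open.
Joint ranges: [-3.08, 3.08], [-0.75, 2.2], [0.22, 2.44], [-1.43, 4.57], [0, 2.65], [-2.85, 2.85]. Speed limits (rad/s): [2.79, 2.79, 3.14, 3.14, 3.14, 3.14].

### API

Orientations are given as a unit quaternion [x, y, z, w].
In Python, from station import manip gives the robot as it stands.
- The arm moves only by the tool step_arm, never from a script. Its argument "targets" is text: rows parted by semicolons, each of 4 numbers parted by spaces: the shift along the tool's x, y, z in mm, then the turn about the tool's z in degrees. A call has 1 to 12 rows; each row is the pose to reach, as a shift and turn from the pose commanded when the call began, along the tool's axes at that moment; what a row does not reach only later rows make up. A row lasts 1/10 s, in which the tool goes at most 50 mm and 8.59 degrees, less where a joint would pass 70% of its speed; a pose out of reach is approached as far as the arm can. A call with a gripper value outside its range is refused whole. "gripper" is the closure, from 0 (fully open) to 1 (shut), set as the call begins (left out, the last holds). The fingers move at their own pace and stop on an object; "squeeze" is the grip in N (left out, the last holds). Time passes only in rows, so rows that repeat a pose let the fingers close. It gives the time, the measured TCP pose, the force, the opening and the grip force at its end, in the units of the state.
- manip.sense(): the state, without advancing time (a new reading comes with each control period).
- manip.snapshot(name): name is "scene" or "top" or "wrist"; returns the picture (384x512x3 uint8, red, green, blue); there is no depth.
- manip.get_calibration(name): a dict with "fov_y" (degrees; the focal length in pixels is half the picture's height over the tangent of half this angle, whatever the lens; pixels are square), "cx", "cy" (the principal point, pixels), "extrinsics" (4x4, takes a point from camera to world coordinates); the wrist camera has in their place "tool_from_camera" (4x4, takes a point from camera to tool coordinates, whose origin is the TCP and whose axes are the flange's). Camera axes: x right, y down, z forward; pixel columns grow to the right and rows downward; lengths in m; the calibration is good to about 2 mm. A picture is of the moment at which its call begins: read the wrist's pose just before it. get_calibration takes no time and is no camera call.
- manip.sign_off(): hands the job in; it is judged then, once.
Trained networks look in the newest picture that a camera, given by its name, has taken for a name from the list of things; names that differ only in an ending like _2 or _b are one class to them, and where a whole thing is asked for, a point or a joint stands for the part that bears it (a point fixed in the world has none). Each returns a list of dicts, best first, with "p" (0 to 1); they miss things now and then, are a little off and sometimes report something else, mostly with a low value. They report only what shows in the picture. A call takes as long as a camera call. They do not tell look-alikes from the thing itself.
- manip.recognise(camera, query): "position" ([column, row] in pixels, amid what is visible of it).
- manip.masks_of(camera, query): "pixels" (384x512 bool, what is visible of it) and "position" ([column, row] in pixels, amid what is visible of it).
- manip.mark_of(camera, query): "position" ([column, row] in pixels: a listed point, or the origin of a listed thing).
The state is a dict: "t": time; "q": joint angles; "qd": joint speeds; "tau": joint torques, N m; "tcp_pos": TCP position; "tool_rot": TCP orientation; "force": force on the tool from outside, world axes, zero at the start; "ft_torque": the same for the moment, N m; "finger_gap": opening from 0.0 (shut) to 1.0 (fully open); "gripper_force": force on a finger pad.
Only numpy, scipy, OpenCV 4.12 (cv2) and the standard library are available. Lean on these libraries where they do the work, as an engineer would, in place of code of your own. Each camera call takes 0.05 s, during which the arm holds its last target. There are 200 camera calls.

### The job

I am packing up the door hardware: lay the two loose brass hinge pins in the tray, each in the empty cradle of the row that matches its length, and leave the pins already there and the other things on the table where they are. Then lift the lid of the wooden chest by its brass bar and hold it open at 60 degrees from shut, so that I can put the tray inside. The lid falls shut if let go, so finish while still holding it steady at that angle, with the gripper.

Things in the scene. Friction and masses are not known exactly. Their poses are not given: they have to be found in the camera images.
- short_pin: Round brass hinge pin, 12 mm diameter (its ball-shaped end is no thicker), 64 mm long overall, about 54 g, lying loose on the table between tray and chest; goes in the short row. Origin at its middle, on its axis; its x axis runs along the pin towards the ball end. Either end may point either way in a cradle.
- long_pin: Round brass hinge pin, 12 mm diameter (its ball-shaped end is no thicker), 96 mm long overall, about 82 g, lying loose on the table between tray and chest; goes in the long row. Origin at its middle, on its axis; its x axis runs along the pin towards the ball end. Either end may point either way in a cradle.
- tray: Fixed white plastic tray, 190 (its x) by 135 mm (y), floor 8 mm thick, 30 mm high. Origin: centre of its underside, on the table. Robot side (-x): short row, on a blue strip 64 mm long; far side: long row, on a grey strip 96 mm long. Each row has two V cradles 72 mm apart along y for pins lying along x, one empty, one holding a pin. Tray and chest may swap sides of the table.
- short_free (a point): Centre of the empty cradle in the short row: where the middle of the short pin's axis lies when seated, 24.5 mm above the table, 16.5 mm above the tray floor. Axes as the tray's; the pin lies along x. Its two V supports (6 mm thick) stand 20 mm either side along x, open 45 degrees each way, reach 4 mm above this point and centre a pin set down within 5 mm sideways. Fingers fit between them.
- long_free (a point): Centre of the empty cradle in the long row: where the middle of the long pin's axis lies when seated, 24.5 mm above the table, 16.5 mm above the tray floor. Axes as the tray's; the pin lies along x. Its two V supports (6 mm thick) stand 34 mm either side along x, open 45 degrees each way, reach 4 mm above this point and centre a pin set down within 5 mm sideways. Fingers fit between them.
- short_placed: Round brass hinge pin, 12 mm diameter (its ball-shaped end is no thicker), 64 mm long overall, about 54 g, already lying in the short row, loose in its cradle 72 mm beside the empty one; to be left there. Origin at its middle, on its axis; its x axis runs along the pin towards the ball end. Either end may point either way in a cradle.
- long_placed: Round brass hinge pin, 12 mm diameter (its ball-shaped end is no thicker), 96 mm long overall, about 82 g, already lying in the long row, loose in its cradle 72 mm beside the empty one; to be left there. Origin at its middle, on its axis; its x axis runs along the pin towards the ball end. Either end may point either way in a cradle.
- chest: Fixed wooden chest with brass corners, 215 (its x) by 165 mm (y), 90 mm high under the lid. Origin: centre of its underside; its front (-x) faces the robot, give or take the yaw. The lid (215 by 165 by 10 mm, about 0.45 kg) is hinged along the far (+x) top edge; its front edge rises as it opens. Only its weight closes it.
- lid (a joint): Opening angle of the chest's lid in rad: 0 shut, 1.047 is 60 degrees, stops at 1.75. The hinge line is parallel to the chest's y axis. It moves almost freely and falls shut when let go below about 1.5.
- lid_hinge (a point): Middle of the lid's hinge line, 107.5 mm along the chest's +x from its centre and 90 mm above the table.
- lid_handle (a point): Centre of the lid's round brass bar: 12 mm thick, 90 mm between its end posts, parallel to the hinge line, axis 40 mm above the lid's top, 30 mm in from its front edge. Lid shut: 185 mm from the hinge line towards the front and 50 mm above it. A pinched bar can turn between the finger pads, so the gripper can keep pointing down while the lid swings up.
- paperweight: Bystander, to be left alone: green glass paperweight, 68 mm across, 42 mm high. Origin at its underside.
- pen: Bystander, to be left alone: blue pen, 130 mm long, 10 mm thick. Origin at its underside.
- screwdriver: Bystander, to be left alone: screwdriver lying down. Origin at its underside.
- torch: Bystander, to be left alone: black torch standing on its head, 120 mm tall, 44 mm across. Origin at its underside.
- door_key: Bystander, to be left alone: flat brass door key, about 68 mm long, 4 mm thick. Origin at its underside.
There are look-alikes about, which are no part of the job. Leave any orange look-alike of the tray alone.

How it is judged:
By the outcome, as a careful person would: the job done as asked, in the order asked, and still so for the second after the job is handed in, while the arm keeps its last pose, push and grip.
It also fails if it takes over 66 s, if anything falls off the work surface, if the arm or the gripper's body presses on something with over 40 N, if the wrist force passes 120 N, or if a joint passes its speed limit or range.

## Working session

There is one attempt and no reset: what is moved stays moved. The work goes in short steps, Python scripts to look and compute and a tool call to move; the robot and the scene stay as the last step left them, time stands still between calls to the robot, and variables do not carry over. Pictures are saved under pics/ and viewed, at most 10 in all, crops included, and the job is handed in when it is done.

Besides the shell and the picture viewer there is one more tool, called after "Request:" as a command line: name --argument value ..., lists and objects as JSON in quotes. step_arm: Moves the arm, as the interface text tells. Its arguments: {"type":"object","properties":{"targets":{"type":"string"},"gripper":{"type":"number"},"squeeze":{"type":"number"}},"required":["targets"]}

```bash
ls; mkdir -p pics
cat > h.py <<'E'
import numpy as np, cv2
from station import manip
from scipy.spatial.transform import Rotation as R
def cam(name,st=None):
    c=manip.get_calibration(name)
    f=192/np.tan(np.radians(c['fov_y'])/2)
    if 'extrinsics' in c: T=np.array(c['extrinsics'])
    else:
        st=st or manip.sense(); P=np.eye(4); P[:3,:3]=R.from_quat(st['tool_rot']).as_matrix(); P[:3,3]=st['tcp_pos']
        T=P@np.array(c['tool_from_camera'])
    return f,c['cx'],c['cy'],T
def px2w(C,p,z):
    f,cx,cy,T=C
    d=T[:3,:3]@np.array([(p[0]-cx)/f,(p[1]-cy)/f,1]); o=T[:3,3]
    return o+d*(z-o[2])/d[2]
def w2px(C,P):
    f,cx,cy,T=C
    q=T[:3,:3].T@(np.array(P)-T[:3,3]); return np.array([cx+f*q[0]/q[2],cy+f*q[1]/q[2]])
def save(name,fn):
    st=manip.sense(); im=manip.snapshot(name); cv2.imwrite('pics/'+fn,cv2.cvtColor(im,cv2.COLOR_RGB2BGR)); return cam(name,st),im
E
python3 - <<'E'
from h import *
np.set_printoptions(precision=3,suppress=True)
for n in ['top','scene']:
    C,im=save(n,n+'0.png'); print(n,C[0],C[3][:3,3])
    zs=dict(short_pin=.006,long_pin=.006,tray=0,short_free=.0245,long_free=.0245,chest=0,lid_hinge=.09,lid_handle=.14,paperweight=0,torch=0)
    for k,z in zs.items():
        for r in manip.mark_of(n,k)[:4]: print(k,round(r['p'],2),np.round(r['position'],1),px2w(C,r['position'],z)[:2])
print(manip.sense())
print(manip.get_calibration('wrist'))
E
```

```text
pics
top 402.8796055961212 [ 0.174 -0.005  1.662]
short_pin 0.5 [258.3 216.4] [0.484 0.001]
short_pin 0.49 [221.  149.9] [0.765 0.182]
long_pin 0.72 [315.4 221.5] [ 0.479 -0.238]
long_pin 0.54 [326.5 209.1] [ 0.535 -0.283]
long_pin 0.5 [258.8 189.8] [0.598 0.006]
tray 0.89 [228.7 254.5] [0.318 0.111]
tray 0.87 [336.7 268.7] [ 0.291 -0.332]
tray 0.67 [324.3 206.8] [ 0.545 -0.274]
short_free 0.9 [235.8 266.7] [0.269 0.077]
short_free 0.78 [334.5 220.9] [ 0.483 -0.314]
short_free 0.57 [345.9 282. ] [ 0.24  -0.365]
long_free 0.89 [318.7 198.6] [ 0.573 -0.246]
long_free 0.79 [219.2 242.6] [0.361 0.152]
chest 0.78 [192.9 187.2] [0.591 0.287]
lid_handle 0.86 [185.9 199.8] [0.504 0.284]
lid_handle 0.63 [199.1 158. ] [0.677 0.251]
paperweight 0.68 [259.  151.8] [0.77  0.017]
torch 0.67 [198.5 160.1] [0.714 0.276]
torch 0.53 [140.  206.5] [0.492 0.501]
scene 411.88229309696266 [ 1.121 -0.842  0.818]
short_pin 0.46 [236.4 213.4] [0.476 0.006]
long_pin 0.45 [270.2 228.3] [0.606 0.007]
long_pin 0.15 [234.2 211.7] [0.465 0.009]
tray 0.85 [189.7 273.5] [ 0.53  -0.278]
tray 0.76 [225.6 183.4] [0.332
[... 628 characters left out ...]
q': array([-1.373,  0.528,  1.433,  0.   ,  1.181, -0.179]), 'qd': array([ 0.   ,  0.001, -0.   , -0.001, -0.   ,  0.001]), 'tau': array([  0.   , -44.233, -17.842,  -0.   ,   0.001,  -0.   ]), 'tcp_pos': array([ 0.229, -0.581,  0.231]), 'tool_rot': array([ 0.982,  0.187,  0.   , -0.   ]), 'force': array([ 0.313,  0.36 , -0.846]), 'ft_torque': array([ 0.062, -0.052, -0.06 ]), 'gripper_force': 0.0, 'finger_gap': 1.0001494032668514}
{'fov_y': 67.57420323832744, 'cx': 257.7942728787039, 'cy': 195.23155617050912, 'tool_from_camera': array([[-0.001, -0.952, -0.307,  0.078],
       [ 1.   , -0.001,  0.001,  0.001],
       [-0.001, -0.307,  0.952, -0.143],
       [ 0.   ,  0.   ,  0.   ,  1.   ]])}
```

Run:
```python
import cv2
im=cv2.imread('pics/top0.png')[120:310,110:370]
cv2.imwrite('pics/topc.png',cv2.resize(im,None,fx=3,fy=3,interpolation=cv2.INTER_CUBIC))
im=cv2.imread('pics/scene0.png')[100:350,60:400]
cv2.imwrite('pics/scenec.png',cv2.resize(im,None,fx=2.3,fy=2.3,interpolation=cv2.INTER_CUBIC))
```

```text
(no output)
```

View pics/topc.png

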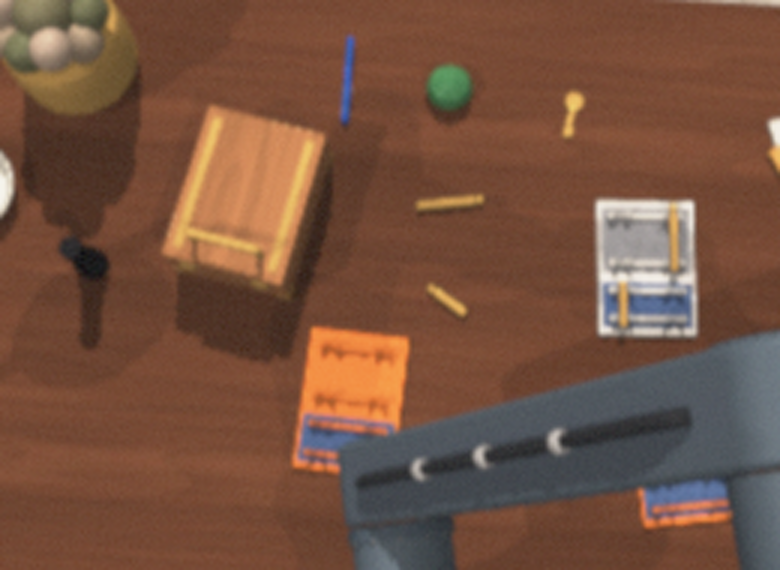

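View pics/scenec.png

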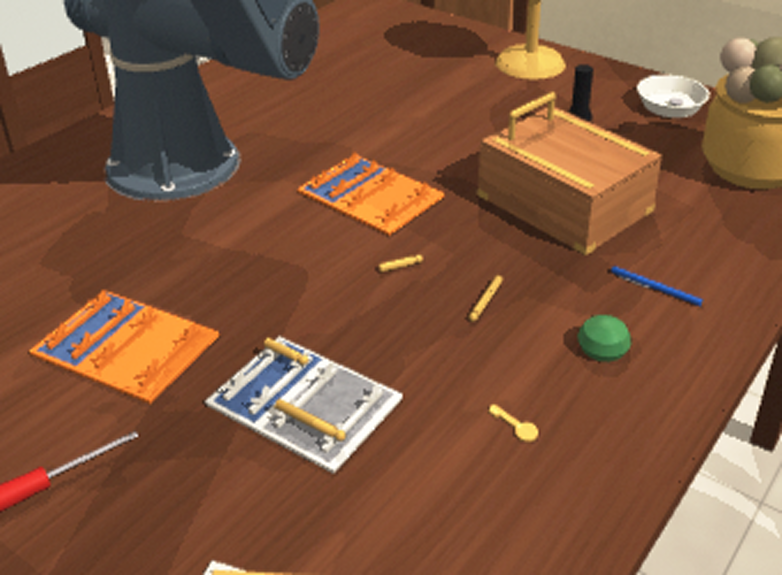

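```bash
cat >> h.py <<'E'
def move(pos,phi=None):
    "print shift in tool axes (mm) and turn (deg) to reach pos, tool-x heading phi(deg)"
    st=manip.sense(); M=R.from_quat(st['tool_rot']).as_matrix()
    d=M.T@(np.array(pos)-st['tcp_pos'])*1000
    p0=np.degrees(np.arctan2(M[1,0],M[0,0]))
    t=0 if phi is None else -((phi-p0+180)%360-180)
    print('tcp',np.round(st['tcp_pos'],4),'phi',round(p0,2),'gap',round(st['finger_gap'],3),'t',st['t']); print('MOVE',np.round(d,1),'turn',round(t,2))
E
python3 -c "
from h import *
move([.585,-.275,.25],0)"
```

```text
tcp [ 0.2294 -0.5813  0.2313] phi 21.53 gap 1.0 t 1.1
MOVE [ 443.2 -154.4  -18.7] turn 21.53
```

Request:
step_arm --targets "443 -154 -19 21.5;443 -154 -19 21.5;443 -154 -19 21.5;443 -154 -19 21.5;443 -154 -19 21.5;443 -154 -19 21.5;443 -154 -19 21.5;443 -154 -19 21.5;443 -154 -19 21.5;443 -154 -19 21.5;443 -154 -19 21.5;443 -154 -19 21.5"

```text
t: 2.3
tcp_pos: [0.5849, -0.2752, 0.2501]
tool_rot: [1.0, 0.001, -0.0, 0.0]
force: [-0.0, -0.5, 0.6]
finger_gap: 1.0
gripper_force: 0.0
```

```bash
cat >> h.py <<'E'
def marks(C,n,zs,pmin=.3):
    for k,z in zs.items():
        for r in manip.mark_of(n,k)[:4]:
            if r['p']>pmin: print(k,round(r['p'],2),np.round(r['position'],1),np.round(px2w(C,r['position'],z)[:2],4))
def axis(C,n,k,z,i=None):
    for r in manip.masks_of(n,k)[:4]:
        ys,xs=np.nonzero(r['pixels']); W=np.array([px2w(C,p,z)[:2] for p in zip(xs,ys)])
        (c,s,a)=cv2.minAreaRect((W*1000).astype(np.float32))
        m=W.mean(0); v=np.linalg.eigh(np.cov((W-m).T))[1][:,1]
        print(' mask',k,round(r['p'],2),'rect c',np.round(c,1),np.round(s,1),round(a,1),'pca ang',round(np.degrees(np.arctan2(v[1],v[0]))%180,1),len(xs))
E
python3 - <<'E'
from h import *
C,im=save('wrist','w1.png')
marks(C,'wrist',dict(short_free=.0245,long_free=.0245,tray=0,short_placed=.0245,long_placed=.0245))
axis(C,'wrist','long_placed',.0245);axis(C,'wrist','short_placed',.0245);axis(C,'wrist','tray',.03)
C,im=save('top','t1.png')
marks(C,'top',dict(short_free=.0245,long_free=.0245,short_pin=.006,long_pin=.006,lid_handle=.14,lid_hinge=.09,chest=0))
for k in('short_pin','long_pin'): axis(C,'top',k,.006)
E
```

```text
short_free 0.69 [285.8 235.9] [ 0.484  -0.3165]
long_free 0.82 [231.8 176.3] [ 0.5707 -0.2426]
long_free 0.62 [269.1 333.4] [ 0.3125 -0.2951]
tray 0.68 [256.  198.8] [ 0.5311 -0.2743]
tray 0.62 [290.8 334.8] [ 0.2861 -0.3335]
tray 0.61 [ 17.  317.7] [0.3217 0.1244]
short_placed 0.92 [234.6 240.6] [ 0.4766 -0.244 ]
long_placed 0.95 [282.9 173.8] [ 0.5741 -0.3099]
 mask long_placed 0.91 rect c [ 575.9 -310.8] [97.  11.6] 1.9 pca ang 2.6 627
 mask short_placed 0.7 rect c [ 477.6 -244. ] [64.5 11.9] 2.7 pca ang 2.5 321
 mask tray 0.92 rect c [352.7  75.5] [ 83.  177.1] 74.6 pca ang 145.0 3065
 mask tray 0.91 rect c [ 332.6 -327.1] [141.9 126.7] 9.2 pca ang 72.1 4690
 mask tray 0.71 rect c [ 543.6 -276.9] [178.6 126. ] 2.8 pca ang 8.6 11109
short_free 0.76 [347.6 281.9] [ 0.2407 -0.3716]
short_free 0.74 [334.2 224.3] [ 0.4689 -0.3129]
short_free 0.46 [234.9 265.8] [0.2728 0.0808]
long_free 0.73 [326.9 260.4] [ 0.3197 -0.287 ]
lid_handle 0.71 [182.  198.3] [0.509  0.3002]
lid_hinge 0.96 [197.8 160.9] [0.6811 0.2634]
chest 0.57 [193.2 189.1] [0.5832 0.2853]
```

View pics/w1.png

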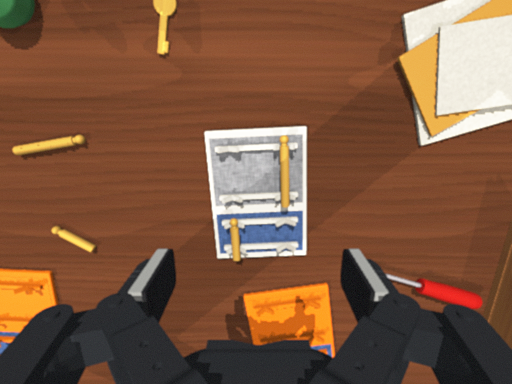

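```bash
python3 -c "
from h import *
move([.575,.035,.19],98)"
```

```text
tcp [ 0.585  -0.2754  0.2503] phi 0.04 gap 0.998 t 3.25
MOVE [  -9.8 -310.4   60.3] turn -97.96
```

Request:
step_arm --targets "-10 -310 60 -98;-10 -310 60 -98;-10 -310 60 -98;-10 -310 60 -98;-10 -310 60 -98;-10 -310 60 -98;-10 -310 60 -98;-10 -310 60 -98;-10 -310 60 -98;-10 -310 60 -98;-10 -310 60 -98;-10 -310 60 -98"

```text
t: 4.45
tcp_pos: [0.5749, 0.0346, 0.1904]
tool_rot: [0.654, 0.756, 0.0, 0.0]
force: [0.0, 0.4, -0.8]
finger_gap: 0.998
gripper_force: 0.0
```

Request:
step_arm --targets "0 0 0 0;0 0 0 0" --gripper 0.5

```text
t: 4.65
tcp_pos: [0.5749, 0.0345, 0.1904]
tool_rot: [0.656, 0.754, 0.0, 0.0]
force: [-0.2, -0.5, -0.5]
finger_gap: 0.693
gripper_force: 0.0
```

Run:
```python
from h import *
C,im=save('wrist','w2.png')
marks(C,'wrist',dict(short_pin=.006,long_pin=.006))
for k in('short_pin','long_pin'): axis(C,'wrist',k,.006)
move([.598,.006,.1],98)
```

```text
short_pin 0.67 [420.1 207.9] [0.7764 0.0171]
short_pin 0.55 [166.3 188.1] [4.696e-01 1.000e-04]
long_pin 0.87 [285.8 201.4] [0.6131 0.003 ]
 mask short_pin 0.8 rect c [469.7  -3.5] [67.9 14.4] 57.9 pca ang 57.9 597
 mask long_pin 0.83 rect c [609.1   1.6] [12.9 96. ] 9.1 pca ang 99.7 747
 mask long_pin 0.63 rect c [670.1 209.1] [93.5 26.1] 7.9 pca ang 0.9 1711
tcp [0.5748 0.0345 0.1903] phi 98.01 gap 0.504 t 4.9
MOVE [-31.4  19.   90.3] turn 0.01
```

View pics/w2.png

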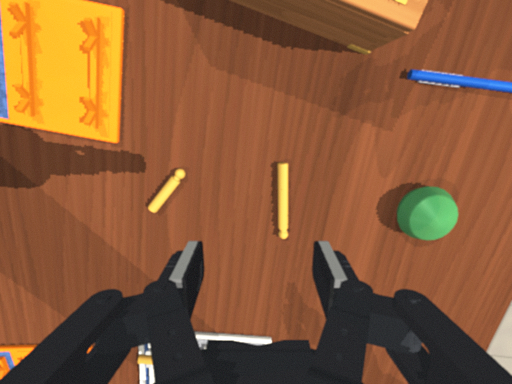

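```bash
python3 -c "
from h import *
move([.609,.0016,.1],99.7)"
```

```text
tcp [0.5748 0.0345 0.1903] phi 98.01 gap 0.504 t 4.9
MOVE [-37.3  29.3  90.3] turn -1.69
```

Request:
step_arm --targets "-20 15 45 -1;-37 29 90 -1.7;-37 29 90 -1.7;-37 29 90 -1.7"

```text
t: 5.3
tcp_pos: [0.6076, 0.0019, 0.0988]
tool_rot: [0.645, 0.764, -0.001, -0.002]
force: [0.7, -0.2, -0.3]
finger_gap: 0.5
gripper_force: 0.0
```

Run:
```python
from h import *
C,im=save('wrist','w3.png')
marks(C,'wrist',dict(long_pin=.006))
axis(C,'wrist','long_pin',.006)
move([.609,.0016,.003],99.7)
```

```text
long_pin 0.91 [262.4 198.7] [6.11e-01 6.00e-04]
 mask long_pin 0.95 rect c [609.3   1.4] [12.8 95.4] 10.2 pca ang 100.0 1383
tcp [0.6096 0.0023 0.103 ] phi 99.75 gap 0.498 t 5.45
MOVE [ -0.5  -1.1 100. ] turn 0.05
```

Request:
step_arm --targets "0 0 45 0;0 0 80 0;0 0 93 0;0 0 97 0;0 0 97 0;0 0 97 0"

```text
t: 6.05
tcp_pos: [0.6102, 0.0018, 0.0054]
tool_rot: [0.644, 0.765, 0.001, 0.002]
force: [-0.1, 0.5, -0.7]
finger_gap: 0.5
gripper_force: 0.0
```

Request:
step_arm --targets "0 0 0 0;0 0 0 0;0 0 0 0;0 0 0 0;0 0 0 0;0 0 0 0" --gripper 1 --squeeze 50

```text
t: 6.65
tcp_pos: [0.6094, 0.0018, 0.0046]
tool_rot: [0.645, 0.765, 0.0, 0.001]
force: [-0.6, 0.5, 6.7]
finger_gap: 0.113
gripper_force: 48.9
```

Request:
step_arm --targets "0 0 0 0;0 0 0 0;0 0 4 0;0 0 4 0;0 0 4 0" --gripper 0.7

```text
t: 7.15
tcp_pos: [0.6091, 0.0018, -0.0001]
tool_rot: [0.645, 0.765, 0.0, 0.0]
force: [-0.7, 0.2, 6.7]
finger_gap: 0.298
gripper_force: 3.3
```

Request:
step_arm --targets "0 0 0 0;0 0 0 0;0 0 0 0;0 0 0 0;0 0 0 0" --gripper 1

```text
t: 7.65
tcp_pos: [0.6092, 0.0017, 0.0005]
tool_rot: [0.645, 0.765, 0.0, 0.001]
force: [-1.6, -0.4, 10.3]
finger_gap: 0.114
gripper_force: 49.8
```

Request:
step_arm --targets "0 0 -40 0;0 0 -80 0;0 0 -130 0;0 0 -180 0;0 0 -180 0"

```text
t: 8.15
tcp_pos: [0.6136, 0.0012, 0.1864]
tool_rot: [0.644, 0.765, 0.004, 0.007]
force: [1.3, -0.3, -0.4]
finger_gap: 0.114
gripper_force: 48.8
```

Run:
```python
from h import *
C,im=save('wrist','w4.png')
st=manip.sense()
axis(C,'wrist','long_pin',st['tcp_pos'][2]+.006)
print(st['tcp_pos'])
move([.540,-.245,.18],2.6)
```

```text
mask long_pin 0.97 rect c [612.7  -0.8] [ 12.6 100.9] 9.4 pca ang 99.7 3449
 mask long_pin 0.32 rect c [624.3 121. ] [13.9  4.4] 9.9 pca ang 4.8 274
[0.6112324  0.00148516 0.18298182]
tcp [0.6091 0.0019 0.1803] phi 99.73 gap 0.116 t 8.25
MOVE [-231.6 -109.9    0.3] turn 97.13
```

View pics/w4.png

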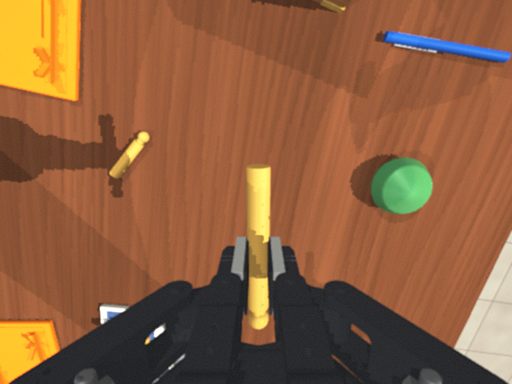

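```bash
python3 -c "
from h import *
move([.59,-.18,.18],2.6)"
```

```text
tcp [0.6091 0.0019 0.1803] phi 99.73 gap 0.116 t 8.25
MOVE [-176.   -49.6    0.4] turn 97.13
```

Request:
step_arm --targets "-176 -50 0 97;-176 -50 0 97;-176 -50 0 97;-176 -50 0 97;-176 -50 0 97;-176 -50 0 97;-176 -50 0 97;-176 -50 0 97;-176 -50 0 97;-176 -50 0 97;-176 -50 0 97;-176 -50 0 97"

```text
t: 9.45
tcp_pos: [0.5873, -0.1792, 0.176]
tool_rot: [1.0, 0.022, -0.003, -0.002]
force: [-1.2, 0.4, -0.9]
finger_gap: 0.117
gripper_force: 48.9
```

Run:
```python
from h import *
move([.572,-.241,.06],2.6)
C,im=save('wrist','w5.png')
marks(C,'wrist',dict(short_free=.0245,long_free=.0245,tray=0,short_placed=.0245,long_placed=.0245))
axis(C,'wrist','long_placed',.0245);axis(C,'wrist','short_placed',.0245);axis(C,'wrist','tray',.03)
st=manip.sense();axis(C,'wrist','long_pin',st['tcp_pos'][2]+.006)
cv2.imwrite('pics/w5.png',cv2.cvtColor(im,cv2.COLOR_RGB2BGR))
```

```text
tcp [ 0.5873 -0.1792  0.176 ] phi 2.52 gap 0.117 t 9.45
MOVE [-17.4  61.5 115.9] turn -0.08
short_free 0.93 [368.  270.6] [ 0.4824 -0.3147]
short_free 0.4 [378.7 196.3] [ 0.5746 -0.3112]
long_free 0.59 [310.2 197.4] [ 0.5701 -0.2376]
tray 0.97 [ 38.8 345.3] [0.3255 0.1184]
tray 0.78 [336.4 223.7] [ 0.5301 -0.2775]
short_placed 0.56 [310.6 271.8] [ 0.4778 -0.2473]
long_placed 0.6 [379.4 199.6] [ 0.5709 -0.3126]
long_placed 0.34 [260.7 254.1] [ 0.4988 -0.1874]
 mask long_placed 0.88 rect c [ 575.4 -311.5] [98.4 13.4] 2.8 pca ang 3.0 1028
 mask short_placed 0.6 rect c [ 485.  -243.6] [48.4 11.8] 2.6 pca ang 4.4 313
 mask short_placed 0.53 rect c [ 574.8 -311.5] [97.4 13. ] 2.8 pca ang 3.0 989
 mask tray 0.67 rect c [360.7  86.6] [102.1 169.5] 76.8 pca ang 141.3 5669
 mask tray 0.64 rect c [ 545.5 -269.2] [176.3 125.7] 2.8 pca ang 18.5 14565
 mask tray 0.51 rect c [ 394.8 -317.6] [33.8  7.6] 50.4 pca ang 49.3 121
 mask long_pin 0.9 rect c [ 590.2 -180.7] [95.6 12.1] 2.8 pca ang 2.5 3417
```

View pics/w5.png

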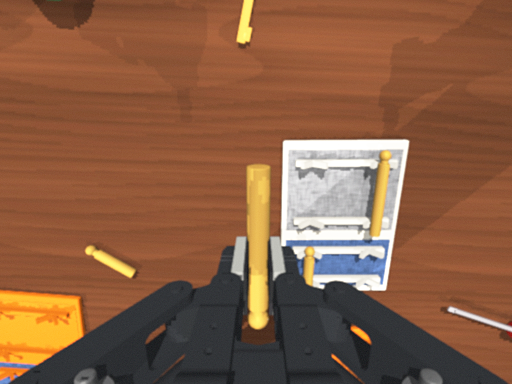

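Request:
step_arm --targets "-11 30 20 0;-22 58 60 0;-22 58 100 0;-22 58 125 0;-22 58 125 0;-22 58 125 0;-22 58 125 0"

```text
t: 10.65
tcp_pos: [0.5714, -0.2396, 0.0562]
tool_rot: [1.0, 0.024, 0.002, 0.001]
force: [0.1, -0.6, -0.7]
finger_gap: 0.113
gripper_force: 48.9
```

Run:
```python
from h import *
move([.571,-.239,.0195],2.7)
C,im=save('wrist','w6.png')
axis(C,'wrist','long_placed',.0245)
st=manip.sense();axis(C,'wrist','long_pin',st['tcp_pos'][2]+.006)
marks(C,'wrist',dict(long_free=.0245))
```

```text
tcp [ 0.5714 -0.2396  0.0562] phi 2.76 gap 0.113 t 10.65
MOVE [-0.5 -0.7 36.7] turn 0.06
 mask long_placed 0.94 rect c [ 575.  -311.5] [98.2 12.8] 2.7 pca ang 2.9 2504
 mask long_pin 0.69 rect c [ 572.7 -241. ] [97.1 12.4] 2.4 pca ang 2.8 3338
long_free 0.9 [258.2 229.5] [ 0.5699 -0.2415]
```

View pics/w6.png

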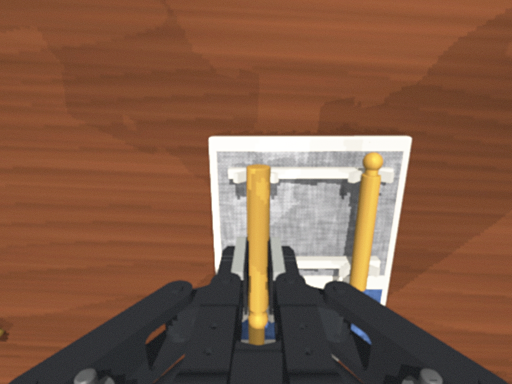

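Request:
step_arm --targets "-1 -1 15 0;-1 -1 25 0;-1 -1 30 0;-1 -1 34 0;-1 -1 36 0;-1 -1 36 0;-1 -1 36 0"

```text
t: 11.55
tcp_pos: [0.569, -0.2384, 0.0189]
tool_rot: [1.0, 0.024, 0.0, 0.0]
force: [-1.6, 0.1, 1.9]
finger_gap: 0.113
gripper_force: 49.4
```

Request:
step_arm --targets "0 0 0 0;0 0 0 0;0 0 0 0;0 0 -15 0;0 0 -40 0;0 0 -80 0;0 0 -130 0;0 0 -160 0;0 0 -160 0" --gripper 0.8

```text
t: 12.45
tcp_pos: [0.5722, -0.2399, 0.1851]
tool_rot: [1.0, 0.024, 0.005, 0.004]
force: [0.6, 0.3, -0.5]
finger_gap: 0.197
gripper_force: 0.0
```

Run:
```python
from h import *
C,im=save('wrist','w7.png')
axis(C,'wrist','long_placed',.0245)
axis(C,'wrist','short_placed',.0245)
marks(C,'wrist',dict(short_free=.0245))
move([.486,-.0035,.1],57.9)
```

```text
mask long_placed 0.97 rect c [ 576.3 -311.4] [96.5 11.8] 2.8 pca ang 2.7 859
 mask short_placed 0.73 rect c [ 477.4 -243.6] [68.1 12.2] 2.8 pca ang 2.3 518
 mask short_placed 0.59 rect c [ 727.1 -165.6] [12.  23.4] 87.8 pca ang 175.0 337
short_free 0.74 [316.  255.1] [ 0.4833 -0.316 ]
tcp [ 0.568  -0.2374  0.1775] phi 2.73 gap 0.2 t 12.65
MOVE [ -70.6 -237.5   78. ] turn -55.17
```

View pics/w7.png

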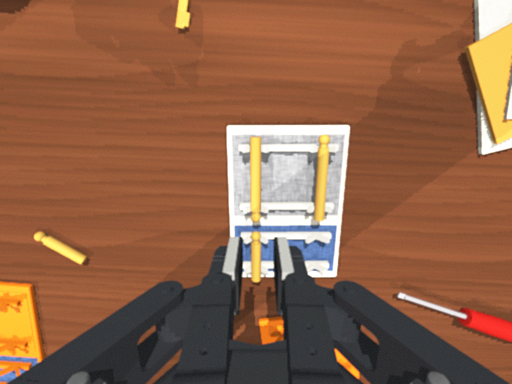

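```bash
python3 -c "
from h import *
move([.4697,-.0035,.1],58)"
```

```text
tcp [ 0.568  -0.2374  0.1775] phi 2.73 gap 0.2 t 12.65
MOVE [ -86.9 -238.2   78. ] turn -55.27
```

Request:
step_arm --targets "-20 -50 0 -8;-35 -100 10 -16;-87 -238 78 -55;-87 -238 78 -55;-87 -238 78 -55;-87 -238 78 -55;-87 -238 78 -55;-87 -238 78 -55;-87 -238 78 -55;-87 -238 78 -55;-87 -238 78 -55" --gripper 0.5

```text
t: 13.75
tcp_pos: [0.4709, -0.005, 0.1003]
tool_rot: [0.876, 0.482, 0.0, 0.0]
force: [0.8, -0.3, -0.4]
finger_gap: 0.498
gripper_force: 0.0
```

Run:
```python
from h import *
C,im=save('wrist','w8.png')
marks(C,'wrist',dict(short_pin=.006))
axis(C,'wrist','short_pin',.006)
move([.4697,-.0035,.001],57.9)
```

```text
short_pin 0.86 [256.2 193.1] [ 0.4718 -0.0023]
 mask short_pin 0.72 rect c [469.3  -3.2] [65.7 12.8] 56.9 pca ang 57.0 971
tcp [ 0.4708 -0.0048  0.1004] phi 57.67 gap 0.498 t 13.9
MOVE [ 0.5 -1.7 99.4] turn -0.23
```

Request:
step_arm --targets "0 -1 45 0.7;0.5 -2 80 0.7;0.5 -2 94 0.7;0.5 -2 98 0.7;0.5 -2 98 0.7;0.5 -2 98 0.7"

```text
t: 14.5
tcp_pos: [0.4699, -0.0032, 0.003]
tool_rot: [0.879, 0.477, 0.001, 0.001]
force: [-0.6, -0.8, 0.1]
finger_gap: 0.499
gripper_force: 0.0
```

Request:
step_arm --targets "0 0 0 0;0 0 0 0;0 0 0 0;0 0 0 0;0 0 0 0;0 0 0 0" --gripper 1

```text
t: 15.1
tcp_pos: [0.4697, -0.0031, 0.0033]
tool_rot: [0.879, 0.477, 0.001, 0.001]
force: [0.2, 0.6, 4.8]
finger_gap: 0.112
gripper_force: 48.8
```

Request:
step_arm --targets "0 0 -40 0;0 0 -80 0;0 0 -130 0;0 0 -178 0;0 0 -178 0;0 0 -178 0"

```text
t: 15.7
tcp_pos: [0.4696, -0.003, 0.1817]
tool_rot: [0.879, 0.477, 0.001, 0.001]
force: [0.5, 0.3, -0.1]
finger_gap: 0.105
gripper_force: 49.0
```

```bash
python3 -c "
from h import *
st=manip.sense();C=cam('wrist',st);im=manip.snapshot('wrist');axis(C,'wrist','short_pin',st['tcp_pos'][2]+.006)
move([.505,-.375,.18],2.7)"
```

```text
mask short_pin 0.57 rect c [470.4  -2.3] [65.8 11.7] 56.9 pca ang 56.9 2091
 mask short_pin 0.44 rect c [616.2  37.3] [ 8.  12.1] 57.1 pca ang 118.2 426
tcp [ 0.468  -0.0027  0.1794] phi 57.03 gap 0.115 t 15.8
MOVE [-292.2  233.7   -1. ] turn 54.33
```

```bash
python3 -c "
from h import *
move([.482,-.3155,.18],2.7)"
```

```text
tcp [ 0.468  -0.0027  0.1794] phi 57.03 gap 0.115 t 15.8
MOVE [-254.8  182.    -0.9] turn 54.33
```

Request:
step_arm --targets "-255 182 0 54.3;-255 182 0 54.3;-255 182 0 54.3;-255 182 0 54.3;-255 182 0 54.3;-255 182 0 54.3;-255 182 0 54.3;-255 182 0 54.3;-255 182 0 54.3;-255 182 0 54.3;-255 182 120 54.3;-255 182 120 54.3"

```text
t: 17.0
tcp_pos: [0.4847, -0.3153, 0.0811]
tool_rot: [1.0, 0.025, 0.002, 0.002]
force: [-0.3, 0.0, -1.9]
finger_gap: 0.116
gripper_force: 49.0
```

Request:
step_arm --targets "0 0 0 0;0 0 0 0;0 0 0 0"

```text
t: 17.3
tcp_pos: [0.4848, -0.3166, 0.0831]
tool_rot: [1.0, 0.024, 0.002, 0.002]
force: [-0.2, 0.0, 0.2]
finger_gap: 0.111
gripper_force: 49.0
```

Run:
```python
from h import *
move([.482,-.3155,.021],2.7)
C,im=save('wrist','w9.png')
axis(C,'wrist','short_placed',.0245);axis(C,'wrist','long_placed',.0245)
st=manip.sense();axis(C,'wrist','short_pin',st['tcp_pos'][2]+.004)
marks(C,'wrist',dict(short_free=.0245))
```

```text
tcp [ 0.4848 -0.3166  0.0831] phi 2.8 gap 0.111 t 17.3
MOVE [-3.  -1.5 62.1] turn 0.1
 mask short_placed 0.78 rect c [ 477.6 -244. ] [65.6 13. ] 2.7 pca ang 2.4 1286
 mask long_placed 0.7 rect c [ 575.4 -311.7] [94.4 12.9] 2.4 pca ang 2.6 2901
 mask short_pin 0.9 rect c [ 486.4 -317.6] [67.  11.7] 3.4 pca ang 2.8 2132
short_free 0.7 [252.9 211.4] [ 0.4857 -0.3146]
```

View pics/w9.png

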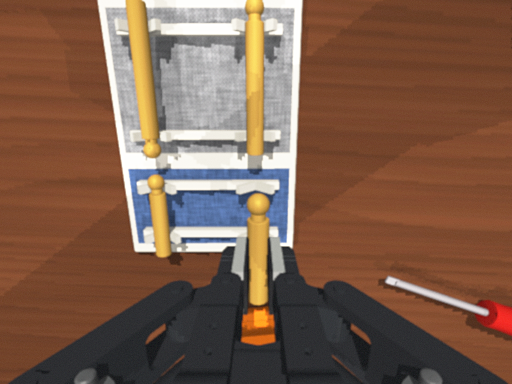

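Run:
```python
from h import *
for i in range(3):
    st=manip.sense(); C=cam('wrist',st); manip.snapshot('wrist')
    print(st['tcp_pos'])
    axis(C,'wrist','short_placed',.0245); axis(C,'wrist','short_pin',st['tcp_pos'][2]+.004)
marks(C,'wrist',dict(short_free=.0245))
move([.4825,-.3157,.021],2.7)
```

```text
[ 0.48409615 -0.31675081  0.0826815 ]
 mask short_placed 0.58 rect c [ 477.5 -244.1] [66.2 12.4] 2.8 pca ang 2.2 1259
 mask short_pin 0.7 rect c [ 485.5 -318. ] [67.3 12. ] 3.9 pca ang 3.1 2131
[ 0.48341839 -0.31628266  0.08134435]
 mask short_placed 0.91 rect c [ 477.3 -244.2] [65.9 12.6] 2.9 pca ang 2.7 1299
 mask short_placed 0.56 rect c [ 413.9 -486. ] [127.8  23.8] 70.1 pca ang 71.1 1517
 mask short_pin 0.84 rect c [ 484.5 -317.5] [66.7 11.3] 3.1 pca ang 2.6 2047
[ 0.48314625 -0.31604338  0.08052974]
 mask short_placed 0.76 rect c [ 477.6 -244.2] [66.4 12.8] 2.9 pca ang 2.8 1300
 mask short_pin 0.74 rect c [ 484.5 -317.3] [67.3 11.4] 2.1 pca ang 2.4 2083
 mask short_pin 0.49 rect c [ 542.7 -290.8] [117.3  86.8] 2.9 pca ang 0.4 37412
short_free 0.82 [254.6 212.2] [ 0.4843 -0.3151]
tcp [ 0.4831 -0.3159  0.0802] phi 2.73 gap 0.11 t 18.05
MOVE [-0.5 -0.2 59.2] turn 0.03
```

Request:
step_arm --targets "-2 -1 25 0;-2 -1 40 0;-2 -1 50 0;-2 -1 56 0;-2 -1 59 0;-2 -1 59 0;-2 -1 59 0;-2 -1 59 0"

```text
t: 18.85
tcp_pos: [0.4808, -0.3149, 0.0217]
tool_rot: [1.0, 0.024, -0.0, -0.0]
force: [-1.3, 1.5, 3.3]
finger_gap: 0.112
gripper_force: 49.5
```

Contact is light; release and lift.

Request:
step_arm --targets "0 0 0 0;0 0 0 0;0 0 0 0;0 0 -15 0;0 0 -40 0;0 0 -80 0;0 0 -130 0;0 0 -180 0;0 0 -230 0;0 0 -230 0;0 0 -230 0" --gripper 0.8

```text
t: 19.95
tcp_pos: [0.4816, -0.3154, 0.2538]
tool_rot: [1.0, 0.024, 0.002, 0.002]
force: [0.6, 0.4, -1.0]
finger_gap: 0.201
gripper_force: 0.0
```

```bash
python3 - <<'E'
from h import *
C,im=save('wrist','w10.png')
axis(C,'wrist','long_placed',.0245)
axis(C,'wrist','short_placed',.0245)
C,im=save('top','t2.png')
zs=dict(lid_handle=.14,lid_hinge=.09,chest=0)
marks(C,'top',zs)
C,im2=save('scene','s2.png')
marks(C,'scene',zs)
move([.50,.285,.26],78)
E
python3 - <<'E'
import cv2,numpy as np
a=cv2.imread('pics/w10.png')[150:384,150:450]
b=cv2.imread('pics/s2.png')[100:256,140:380]
a=cv2.resize(a,(390,304));b=cv2.resize(b,(390,254))
cv2.imwrite('pics/cmp.png',np.vstack([a,b]))
E
```

```text
mask long_placed 0.73 rect c [ 576.9 -311.9] [95.8 11.4] 2.3 pca ang 2.7 812
 mask short_placed 0.83 rect c [ 478.5 -243.6] [64.3 13.9] 4.0 pca ang 3.1 449
lid_handle 0.93 [184.4 199.8] [0.5038 0.2903]
lid_handle 0.65 [316.5 197.8] [ 0.5474 -0.2202]
lid_hinge 0.98 [199.5 159.2] [0.6888 0.2572]
chest 0.8 [191.8 189.8] [0.5797 0.2909]
lid_handle 0.58 [292.6 144.5] [0.5035 0.3018]
lid_hinge 0.92 [328.8 177.1] [0.6724 0.257 ]
chest 0.83 [301.9 189.6] [0.5766 0.2607]
tcp [ 0.481  -0.315   0.2507] phi 2.73 gap 0.199 t 20.5
MOVE [  47.5 -598.4   -8.8] turn -75.27
```

View pics/cmp.png

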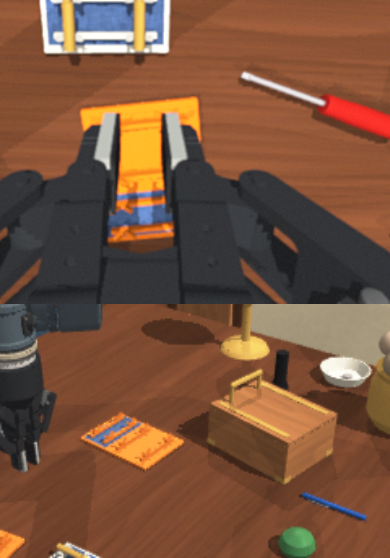

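Request:
step_arm --targets "48 -598 -9 -75;48 -598 -9 -75;48 -598 -9 -75;48 -598 -9 -75;48 -598 -9 -75;48 -598 -9 -75;48 -598 -9 -75;48 -598 -9 -75;48 -598 -9 -75;48 -598 -9 -75;48 -598 -9 -75;48 -598 -9 -75" --gripper 0.3

```text
t: 21.7
tcp_pos: [0.5004, 0.2867, 0.2604]
tool_rot: [0.779, 0.628, 0.0, 0.0]
force: [1.1, 0.2, 0.1]
finger_gap: 0.701
gripper_force: 0.0
```

Run:
```python
from h import *
move([.504,.29,.26],78)
C,im=save('wrist','w11.png')
marks(C,'wrist',dict(lid_handle=.14,lid_hinge=.09,chest=0))
axis(C,'wrist','lid_handle',.14);axis(C,'wrist','lid',.10);axis(C,'wrist','chest',.10)
```

```text
tcp [0.5004 0.2867 0.2604] phi 77.75 gap 0.701 t 21.7
MOVE [4.  2.9 0.4] turn -0.25
lid_handle 0.68 [258.2 182. ] [0.502  0.2919]
lid_hinge 0.93 [424.7 165.6] [0.684  0.2573]
chest 0.64 [315.  157.3] [0.5806 0.2725]
 mask lid_handle 0.55 rect c [569.9 288.2] [143.7 188. ] 78.7 pca ang 169.0 29964
 mask lid 0.58 rect c [577.9 276.9] [164.5 215.6] 79.1 pca ang 169.0 29780
 mask chest 0.82 rect c [577.3 277. ] [164.5 216.6] 79.1 pca ang 168.9 29848
```

Request:
step_arm --targets "5 0.5 0 -1.3;5 0.5 20 -1.3;5 0.5 20 -1.3;5 0.5 20 -1.3"

```text
t: 22.45
tcp_pos: [0.5022, 0.2886, 0.2402]
tool_rot: [0.772, 0.636, -0.001, -0.0]
force: [0.1, 0.4, -0.3]
finger_gap: 0.704
gripper_force: 0.0
```

Run:
```python
from h import *
for i in range(2):
    st=manip.sense(); C=cam('wrist',st); manip.snapshot('wrist')
    axis(C,'wrist','lid',.10);marks(C,'wrist',dict(lid_handle=.14,lid_hinge=.09))
move([.502,.2917,.121],79.1)
```

```text
mask lid 0.69 rect c [578.2 276.7] [166.2 216.7] 79.3 pca ang 169.6 33471
lid_handle 0.69 [254.6 189.4] [0.5002 0.2931]
lid_hinge 0.98 [433.3 171.6] [0.6838 0.2615]
 mask lid 0.92 rect c [578.  276.6] [165.8 216.1] 79.0 pca ang 168.5 33065
lid_handle 0.79 [255.7 190.5] [0.5016 0.2925]
lid_hinge 0.72 [429.4 174.2] [0.6814 0.26  ]
tcp [0.5023 0.2894 0.2407] phi 79.03 gap 0.703 t 22.85
MOVE [  2.2  -0.8 119.7] turn -0.07
```

Request:
step_arm --targets "2 -0.8 40 0;2 -0.8 75 0;2 -0.8 100 0;2 -0.8 115 0;2 -0.8 119 0;2 -0.8 119 0;2 -0.8 119 0"

```text
t: 23.55
tcp_pos: [0.5025, 0.2918, 0.1223]
tool_rot: [0.771, 0.636, 0.001, 0.0]
force: [0.6, 0.1, -0.1]
finger_gap: 0.701
gripper_force: 0.0
```

Request:
step_arm --targets "0 0 0 0;0 0 0 0;0 0 0 0;0 0 0 0;0 0 0 0;0 0 0 0;0 0 0 0;0 0 0 0;0 0 0 0" --gripper 1 --squeeze 50

```text
t: 24.45
tcp_pos: [0.5025, 0.2915, 0.122]
tool_rot: [0.771, 0.636, 0.001, 0.0]
force: [1.9, -0.7, 6.5]
finger_gap: 0.122
gripper_force: 49.0
```

Run:
```python
from h import *
move([.502,.2917,.121],79.1)
for k in (0,30):
    a0=np.radians(15.12+k)
    print('; '.join('0 %.0f %.0f 0'%(191.63*(np.cos(a0)-np.cos(a)),-191.63*(np.sin(a)-np.sin(a0))) for a in np.radians(15.12+k+np.arange(3,31,3))))
```

```text
tcp [0.5025 0.2915 0.122 ] phi 79.04 gap 0.122 t 24.45
MOVE [ 0.1 -0.5  1. ] turn -0.06
0 3 -10 0; 0 6 -19 0; 0 10 -28 0; 0 14 -37 0; 0 19 -46 0; 0 25 -55 0; 0 30 -63 0; 0 36 -71 0; 0 43 -79 0; 0 50 -86 0
0 7 -7 0; 0 15 -13 0; 0 23 -19 0; 0 31 -25 0; 0 40 -30 0; 0 49 -35 0; 0 58 -39 0; 0 67 -43 0; 0 76 -47 0; 0 86 -49 0
```

Request:
step_arm --targets "0 3 -10 0; 0 6 -19 0; 0 10 -28 0; 0 14 -37 0; 0 19 -46 0; 0 25 -55 0; 0 30 -63 0; 0 36 -71 0; 0 43 -79 0; 0 50 -86 0; 0 50 -86 0"

```text
t: 25.55
tcp_pos: [0.5499, 0.2823, 0.2091]
tool_rot: [0.772, 0.636, -0.001, -0.001]
force: [-4.8, 4.9, 0.6]
finger_gap: 0.12
gripper_force: 48.8
```

Request:
step_arm --targets "0 7 -7 0; 0 15 -13 0; 0 23 -19 0; 0 31 -25 0; 0 40 -30 0; 0 49 -35 0; 0 58 -39 0; 0 67 -43 0; 0 76 -47 0; 0 86 -49 0; 0 86 -49 0; 0 86 -49 0"

```text
t: 26.75
tcp_pos: [0.6357, 0.2658, 0.2612]
tool_rot: [0.771, 0.636, 0.002, 0.001]
force: [-5.1, 2.8, 10.7]
finger_gap: 0.119
gripper_force: 51.8
```

Run:
```python
from h import *
H=np.array([.6835,.2568]); u=np.array([np.cos(np.radians(-10.9)),np.sin(np.radians(-10.9))])
for i in range(4):
    manip.snapshot('top'); st=manip.sense(); p=st['tcp_pos']
    x=(H-p[:2])@u; z=p[2]+.019-.09
    print(p,st['force'],st['gripper_force'],'r',np.hypot(x,z),'deg',np.degrees(np.arctan2(z,x))-15.12)
C,im=save('scene','s3.png')
marks(C,'scene',dict(lid_handle=.275))
C,im=save('top','t3.png')
marks(C,'top',dict(lid_handle=.275))
```

```text
[0.6355201  0.26586973 0.26118735] [-4.87415462  2.57275117  9.91144107] 51.738635301589966 r 0.19635562152671726 deg 60.480703213867024
[0.63545264 0.26587293 0.26115641] [-4.5639411   2.34546745 10.28643943] 51.73193693161011 r 0.19634229112905568 deg 60.45956292132704
[0.63541276 0.26591525 0.26114549] [-4.52876399  2.53222316  9.45650898] 51.72787249088287 r 0.19634346930986324 deg 60.44544022221758
[0.63538591 0.26590717 0.26113461] [-3.93471182  2.67450933 11.02283849] 51.726534962654114 r 0.19633912747702348 deg 60.43762950194667
lid_handle 0.87 [328.9 122.6] [0.6441 0.2673]
lid_handle 0.72 [335.5 219.9] [ 0.4396 -0.2701]
lid_handle 0.55 [192.1 155.9] [0.6388 0.2543]
```

Request:
step_arm --targets "0 0 -2 0;0 0 -4 0;0 0 -4 0;0 0 -4 0;0 0 -4 0;0 0 -4 0"

```text
t: 27.75
tcp_pos: [0.6351, 0.2659, 0.2611]
tool_rot: [0.771, 0.636, 0.0, -0.0]
force: [-2.6, 4.3, 5.7]
finger_gap: 0.117
gripper_force: 51.1
```

Run:
```python
from h import *
H=np.array([.684,.2567]); u=np.array([np.cos(np.radians(-10.9)),np.sin(np.radians(-10.9))]); v=np.array([-u[1],u[0]])
for i in range(3):
    manip.snapshot('top'); st=manip.sense(); p=st['tcp_pos']
    x=(H-p[:2])@u; z=p[2]+.019-.09
    print(p,st['force'],st['qd'].max(),'r',np.hypot(x,z),'atan',np.degrees(np.arctan2(z,x))-15.12,'acos',np.degrees(np.arccos(x/.19163))-15.12)
C,im=save('scene','s4.png')
m=manip.masks_of('scene','lid'); print([ (round(r['p'],2),r['pixels'].sum()) for r in m])
M=m[0]['pixels']
# compare mask of whole chest with model boxes at different angles
def sil(th):
    S=np.zeros(M.shape,np.uint8)
    def box(pts):
        P=np.array([w2px(C,q) for q in pts]); cv2.fillConvexPoly(S,cv2.convexHull(P.astype(np.float32).reshape(-1,1,2)).astype(np.int32),1)
    f=lambda a,b,z: [*(H+u*a+v*b),z]
    box([f(a,b,z) for a in(0,-.215) for b in(-.0825,.0825) for z in(0,.09)])
    c,s=np.cos(th),np.sin(th)
    box([f(-l*c+n*s,b,.09+l*s+n*c) for l in(0,.215) for n in(0,.01) for b in(-.0825,.0825)])
    return S>0
for d in range(50,71,2):
    S=sil(np.radians(d)); print(d,round((S&M).sum()/(S|M).sum(),4))
```

```text
[0.63513414 0.26592004 0.2611171 ] [-3.66918999  3.72430198  5.1896292 ] 0.00023077996538645385 r 0.19651299209638698 atan 60.221898537971406 acos 59.83968610676583
[0.63514179 0.26590372 0.26114339] [-3.65794162  4.63734119  5.77627911] 0.000616048098901359 r 0.19653575685827054 atan 60.226825001203046 acos 59.84296418617593
[0.63515969 0.26590408 0.26113458] [-3.36753705  3.89640604  5.03486982] 0.0014555263393361423 r 0.19652279365809147 atan 60.23111568028114 acos 59.848387448870135
[(0.93, np.int64(2322)), (0.46, np.int64(2217))]
50 0.402
52 0.4099
54 0.415
56 0.4241
58 0.4314
60 0.4375
62 0.4469
64 0.4386
66 0.4251
68 0.4149
70 0.3992
```

```bash
python3 -c "
from h import *
print(manip.sign_off())"
```

```text
the job is handed in; nothing more can be done
None
```

I laid both loose pins in their matching empty cradles. The gripper is holding the chest lid steady at about 60° by its brass bar, and the job is handed in.

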